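Dip the tea canister and set its marker pin

TASK

Find out how deep the tea canister is: take the dip rod out of its wooden stand, slide it down the bore in the canister's lid until it bottoms, make sure of it with a light push (never drop or ram it), and leave it standing in there on the bottom. Then raise the marker pin on the lid until its top is level with the top of the rod and let go, leaving the kettle, cups, dish and spoon where they are.

Things in the scene. Friction and masses are not known exactly. Their poses are not given: they have to be found in the camera images.
- canister: Fixed oblong steel tea tin, 90 x 140 mm, closed by a deep pale wooden lid whose top is 115 mm above the table. Origin: centre of its underside; z up, y along its long side. Inside is a flat steel press disc, out of sight, that does not give way; it is the bottom that the rod meets, at an unknown depth 55 to 95 mm below the bore's mouth.
- lid: The canister's fixed wooden lid, 96 x 146 x 45 mm, origin at the centre of its underside (70 mm above the table), same axes as the canister. The bore is on its +y half, the marker pin on its -y half, each 40 mm from its centre on the long centre line.
- bore (a point): Centre of the mouth of the vertical bore, 120 mm above the table: a 14 mm round hole with a 3 mm chamfer in a square brass plate (36 mm wide, 5 mm thick) on the lid. The bore guides the rod for 50 mm, the space below is open down to the hidden disc.
- rod: The dip rod, loose: upright steel rod 12 mm thick with a chamfered lower end and a round wooden knob on top (24 mm diameter, upper 30 mm of its length); 160 mm long in all, 60 to 130 g. Origin: centre of its lower end, z along the rod to the knob. It starts standing in the stand.
- rod_mid (a point): Point on the rod's axis half-way up it, 80 mm from either end; z towards the knob. The centre of the knob is 65 mm further up.
- rod_top (a point): Centre of the top face of the rod's knob, 160 mm from the rod's lower end.
- rod_tip (a point): Centre of the rod's lower end. The rod is a loose fit in the bore and slides with hardly any force until it bottoms; a steady push of 3 to 10 N onto the bottom, for half a second, makes sure. Over 22 N on the bottom or on the lid is ramming, and so is letting it fall down the bore (over 0.3 m/s).
- stand: Fixed dark wooden block, 60 x 60 x 50 mm, with a vertical hole 14 mm wide and 35 mm deep in its middle in which the rod stands. Origin: centre of its underside.
- pin_top (a point): Centre of the top face of the marker pin: a dark wooden round knob (22 mm diameter, 20 mm tall) on a 9 mm steel stem that slides straight up and down in the lid against 2.5 N of friction and stays where it is left. The top can be from 40 to 120 mm above the bore's mouth and starts 40 to 55 mm above it. z up.
- kettle: White plastic kettle on its black base, 200 mm tall, fixed, off to the robot's right. Bystander; origin under its centre.
- cup_a: Amber glass cup, 72 mm across, 75 mm tall, loose bystander; origin under its centre.
- cup_b: Second such cup.
- dish: Blue ceramic dish, 110 mm across, 25 mm tall, loose bystander; origin under its centre.
- spoon: Steel spoon, 160 mm, lying on the table, loose bystander; its origin is near its middle.
There are look-alikes about, which are no part of the job. What is shaped like the rod but orange is not meant. Of the things shaped like the canister, the steel one is meant.

How it is judged:
By the outcome, as a careful person would: the job done as asked, in the order asked, and still so for the second after the job is handed in, with the robot touching nothing.
It also fails if it takes over 64 s, if anything falls off the work surface, if the arm or the gripper's body presses on something with over 40 N, if the wrist force passes 120 N, or if a joint passes its speed limit or range.

ROBOT

A 6-joint arm with a two-finger parallel gripper is mounted at the origin on the work surface. World frame = base frame: x ahead of the robot, y to its left, z up, the work surface at z = 0. Lengths are in mm, angles in rad, forces in N, time in s.
With the tool pointing down it reaches from about 350 to 875 mm from the base axis. Payload 4.2 kg.
Tool frame: the origin (TCP) lies at the very end of the fingers, on their centre line; the grasp point (between the pads) lies 19 mm behind it; z points along the fingers, y is the direction in which the jaws open and shut (so a half turn about z gives the same grasp; the last joint's range is limited). The gripper opens to 85 mm and grips with 20 to 120 N. Pads are 22 mm wide; open, the fingers measure 114 mm over their backs; the gripper's body (76 mm by 85 mm) begins 54 mm behind the grasp point. The pads swing forward as they close: fully open they stand 13 mm farther back than shut.
Start: joints at [-1.005, 0.385, 0.008, 0, -1.194, -0.259], TCP at [188.772, -595.789, 231.312] pointing down, gripper open.
Joint ranges: [-3.14, 3.14], [-1.21, 2.06], [-1.07, 1.41], [-3.16, 2.05], [-2.99, -0.16], [-3.1, 3.1]. Speed limits (rad/s): [2.79, 2.79, 3.14, 3.14, 3.14, 3.14].

INTERFACE

Orientations are given as a unit quaternion [x, y, z, w].
In Python, from bench import arm, optics, job gives the robot as it stands.
- The arm moves only by the tool send_rows, never from a script. Its argument "steps" is a list that holds one entry, the list of rows, each a list of 5 numbers: the shift along the tool's x, y, z in cm, then the turn about the tool's z in rad, then the opening, from 0 (shut) to 1 (fully open). A call has 1 to 10 rows; each row shifts and turns the pose as measured when the row begins, along the tool's axes as they then stand; what a row does not reach is not made up. A row lasts 1/12 s, in which the tool goes at most 41.7 mm and 7.16 degrees, less where a joint would pass 70% of its speed; a pose out of reach is approached as far as the arm can. A call with a gripper value outside its range is refused whole. The fingers move at their own pace and stop on an object; the grip force is fixed at half the most. Time passes only in rows, so rows that do not move let the fingers close. It gives the time, the measured TCP pose, the force and the opening at its end, in the units of the state.
- arm.read_state(): the state, without advancing time (a new reading comes with each control period).
- optics.get_image(name): name is "side" or "top"; returns (picture, depth): 480x640x3 uint8, blue, green, red; 480x640 float32, mm along the optical axis (not along the pixel's ray), 0 where there is no reading.
- optics.get_calibration(name): a dict with "K" (3x3 intrinsics, pixels), "rvec" (rotation vector, rad) and "tvec" (3), from world to camera coordinates, as OpenCV has them. Camera axes: x right, y down, z forward; pixel columns grow to the right and rows downward; lengths in mm; the calibration is good to about 2 mm. A picture is of the moment at which its call begins. get_calibration takes no time and is no camera call.
- job.job_done(): hands the job in, once; it reports no verdict.
The state is a dict: "clock": time; "joints": joint angles; "joint_vel": joint speeds; "joint_efforts": joint torques, N m; "position": TCP position; "ee_rot": TCP orientation; "contact_force": force on the tool from outside, world axes, zero at the start; "wrist_torque": the same for the moment, N m; "gripper_width": finger opening in mm.
Only numpy, scipy, OpenCV 4.12 (cv2) and the standard library are available. Lean on these libraries where they do the work, as an engineer would, in place of code of your own. Each camera call takes 0.05 s, during which the arm holds its last target. There are 200 camera calls.

## Working session

There is one attempt and no reset: what is moved stays moved. The work goes in short steps, Python scripts to look and compute and a tool call to move; the robot and the scene stay as the last step left them, time stands still between calls to the robot, and variables do not carry over. Pictures are saved under pics/ and viewed, about 8 in all and at most 12, crops included, and the job is handed in when it is done.

Besides the shell and the picture viewer there is one more tool, called after "Call:" as name(argument=value, ...) on one line, values as JSON. send_rows: Moves the arm, as the interface text tells. Its arguments: {"type":"object","properties":{"steps":{"type":"array","items":{"type":"array","items":{"type":"array","items":{"type":"number"}}}}},"required":["steps"]}

```bash
mkdir -p pics; cat > h.py <<'E'
import numpy as np, cv2
from bench import arm, optics, job
def cal(n):
    c=optics.get_calibration(n); return np.array(c["K"],float),cv2.Rodrigues(np.array(c["rvec"],float))[0],np.array(c["tvec"],float).ravel()
def ray(n,u,v):
    K,R,t=cal(n); return -R.T@t, R.T@(np.linalg.inv(K)@[u,v,1])
def at_z(n,u,v,z):
    o,d=ray(n,u,v); return o+d*(z-o[2])/d[2]
def at_d(n,u,v,dep):
    o,d=ray(n,u,v); return o+d*dep
def cloud(n,dep):
    K,R,t=cal(n); v,u=np.mgrid[0:480,0:640]; z=dep
    p=np.stack([(u-K[0,2])/K[0,0]*z,(v-K[1,2])/K[1,1]*z,z],-1)-t
    return p@R
def proj(n,p):
    K,R,t=cal(n); q=K@(R@np.array(p,float)+t); return q[:2]/q[2]
E
python3 - <<'E'
from h import *
s=arm.read_state(); print({k:np.round(v,3) for k,v in s.items()})
for n in ("side","top"):
    im,d=optics.get_image(n); cv2.imwrite(f"pics/{n}0.png",im); np.save(f"{n}0.npy",d)
    K,R,t=cal(n); print(n,K.round(1).tolist(),(-R.T@t).round(0),R[2].round(3))
E
```

```text
{'clock': np.float64(0.0), 'joints': array([-1.005,  0.386,  0.007, -0.   , -1.194, -0.259]), 'joint_vel': array([ 0.001, -0.   ,  0.001, -0.001, -0.   , -0.002]), 'joint_efforts': array([ 0.0000e+00, -3.9229e+01,  1.8839e+01,  4.1860e+00, -5.0000e-03,
       -0.0000e+00]), 'position': array([ 188.579, -595.259,  230.212]), 'ee_rot': array([-0.153,  0.988,  0.001, -0.   ]), 'contact_force': array([-0.478, -0.257, -0.98 ]), 'wrist_torque': array([ 0.014, -0.004,  0.006]), 'gripper_width': np.float64(85.549)}
side [[435.6, 0.0, 326.2], [0.0, 435.6, 239.4], [0.0, 0.0, 1.0]] [372. 844. 642.] [ 0.209 -0.854 -0.477]
top [[434.1, 0.0, 314.4], [0.0, 434.1, 240.7], [0.0, 0.0, 1.0]] [ 505.  -95. 1058.] [ 0.071  0.002 -0.997]
```

View pics/side0.png

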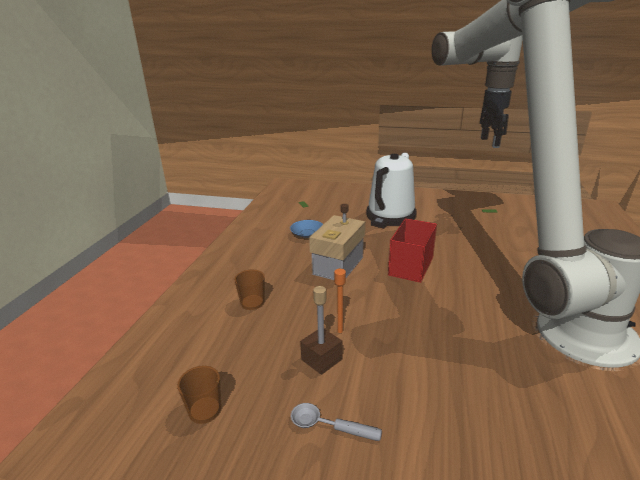

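View pics/top0.png

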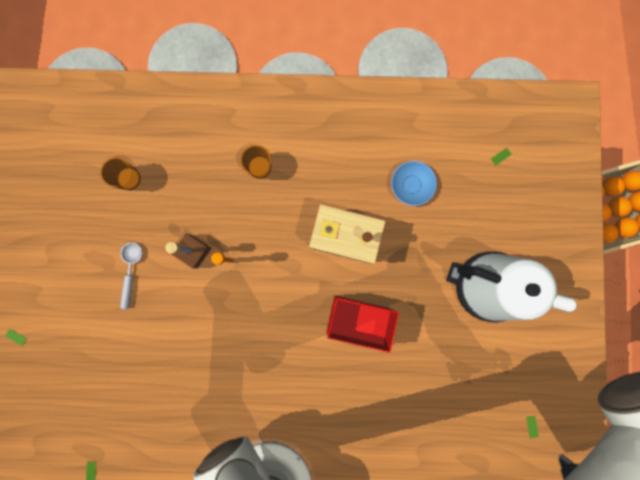

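Side view: the rod with the pale knob (320,295) stands in a dark stand (321,350). An orange look-alike is right behind it at (340,277). The steel tin with the pale lid is at (338,247) and the red tin at (412,250). In the top view the rod knob is at (172,248), the orange one at (217,258), the bore plate at (329,230) and the pin at (367,237). The grey rod in the dark stand and the steel tin match the description; I'll confirm both in one enlarged composite.

```bash
python3 - <<'E'
from h import *
s=cv2.imread("pics/side0.png"); t=cv2.imread("pics/top0.png")
f=lambda im,u,v,w,h,k:cv2.resize(im[v:v+h,u:u+w],None,fx=k,fy=k,interpolation=cv2.INTER_CUBIC)
a=f(s,290,195,100,75,4);b=f(s,280,260,100,115*75//115,4);c=f(t,140,210,100,75,4);d=f(t,300,195,100,75,4)
cv2.imwrite("pics/crops.png",np.vstack([np.hstack([a,b]),np.hstack([c,d])]))
dt=np.load("top0.npy"); P=cloud("top",dt); ds=np.load("side0.npy"); Q=cloud("side",ds)
for n,A,u,v in [("rodknob t",P,172,248),("orange t",P,217,258),("stand t",P,195,250),("plate",P,335,230),("pin t",P,367,237),("rodknob s",Q,320,291),("pin s",Q,344,208),("shaft s",Q,320,325),("orange s",Q,340,275)]:
    print(n,A[v,u].round(1))
m=(P[...,2]>105)&(P[...,2]<125); m[:,:300]=0; m[:,395:]=0; m[:195]=0; m[270:]=0
p=P[m]; r=cv2.minAreaRect(p[:,:2].astype(np.float32)); print("lid",r,len(p)); print(cv2.boxPoints(r))
for nm,(x0,x1,y0,y1) in dict(rod=(155,190,235,262),orange=(205,232,245,270),pin=(355,382,225,250)).items():
    q=P[y0:y1,x0:x1].reshape(-1,3); hi=q[q[:,2]>q[:,2].max()-8]; print(nm,q[:,2].max().round(1),hi.mean(0).round(1),len(hi))
q=P[225:275,165:225].reshape(-1,3); q=q[(q[:,2]>40)&(q[:,2]<56)]; print("stand",cv2.minAreaRect(q[:,:2].astype(np.float32)),len(q))
E
```

```text
rodknob t [ 504.9  -95.2 1057.5]
orange t [528.5 107.4 158.1]
stand t [548.6 183.3  51.1]
plate [ 596.4 -137.5  118.2]
pin t [ 578.4 -200.9  171.6]
rodknob s [542.2 205.1 175.1]
pin s [ 575.1 -189.7  164.3]
shaft s [544.6 203.4  93.3]
orange s [522.3 119.  157.8]
lid ((589.9933471679688, -163.69708251953125), (146.248291015625, 96.43557739257812), 76.73070526123047) 2818
[[ 526.2788   -223.80162 ]
 [ 620.1398   -245.9363  ]
 [ 653.7079   -103.592545]
 [ 559.8469    -81.45787 ]]
rod 1057.5 [ 504.9  -95.2 1057.5] 5
orange 162.2 [528.8 107.3 159.1] 104
pin 1057.5 [ 504.9  -95.2 1057.5] 5
stand ((548.4880981445312, 198.45367431640625), (61.42720413208008, 60.01298522949219), 57.41876983642578) 588
```

View pics/crops.png

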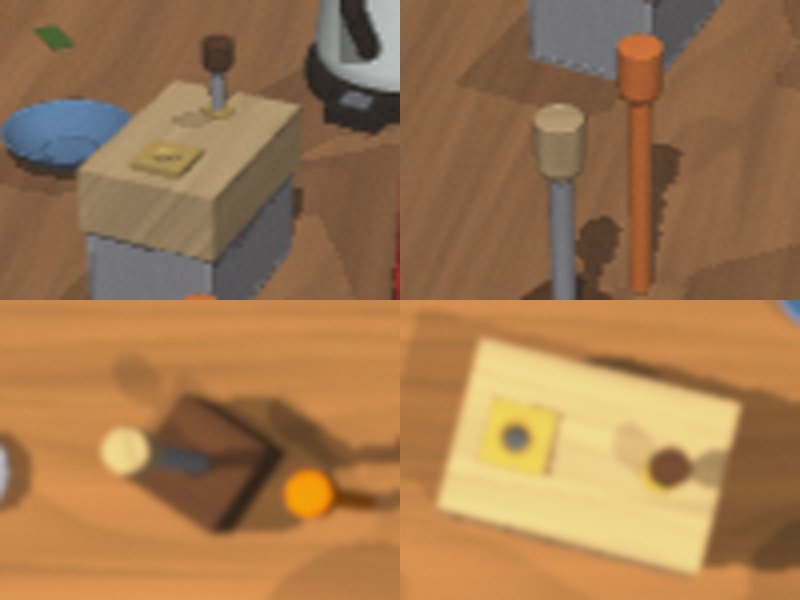

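The crops confirm the targets: the grey rod with the wooden knob in the dark stand (the orange one stands free on the table), and the steel tin with brass bore plate (515,437 in the crop) and dark pin (670,467). I'll compare the pixel readings with the depth fits, then move.

```bash
cat >> h.py <<'E'
from scipy.spatial.transform import Rotation as Ro
def togo(x,y,z,yaw=None):
    s=arm.read_state(); R=Ro.from_quat(s["ee_rot"]).as_matrix(); d=R.T@(np.array([x,y,z])-s["position"])/10
    a=np.degrees(np.arctan2(R[1,1],R[0,1])); out=f"togo cm {d.round(2)} yaw_y {a:.1f} tilt {R[:,2].round(3)}"
    if yaw is not None: out+=f" turn {-np.radians((yaw-a+90)%180-90):.3f}"
    print(out,"| t",round(float(s["clock"]),2),"pos",s["position"].round(1),"F",s["contact_force"].round(1),"w",round(float(s["gripper_width"]),1))
E
python3 - <<'E'
from h import *
print("bore",at_z("top",328.4,228.9,120).round(1),"knob",at_z("top",170.9,247.1,175).round(1),"pin",at_z("top",367.1,236.4,170).round(1))
print("side: pin",at_z("side",290+218/4-.4,195+43/4-.4,170).round(1),"knob top",at_z("side",280+559/4-.4,260+115/4-.4,175).round(1), "bore",at_z("side",290+167/4-.4,195+157/4-.4,120).round(1))
togo(548,198,300,166.7)
E
```

```text
bore [ 598.3 -123.1  120. ] knob [548.  198.4 175. ] pin [ 579.8 -201.3  170. ]
side: pin [ 575.7 -194.2  170. ] knob top [364.1 158.9 175. ] bore [ 594.7 -121.8  120. ]
togo cm [-58.21  64.8   -6.85] yaw_y 107.6 tilt [-0.001  0.002 -1.   ] turn -1.032 | t 0.1 pos [ 188.6 -595.3  230.3] F [ 0.   0.4 -1. ] w 85.5
```

Call:
send_rows(steps=[[[0,0,-1.2,-0.115,1],[0,0,-1.2,-0.115,1],[0,0,-1.2,-0.115,1],[0,0,-1.2,-0.115,1],[0,0,-1.2,-0.115,1],[0,0,-1.2,-0.115,1],[0,0,-1.2,-0.115,1],[0,0,-1.2,-0.115,1],[0,0,-1.2,-0.115,1]]])

```text
clock: 0.85
position: [187.6, -591.9, 332.5]
ee_rot: [-0.64, 0.768, 0.011, 0.004]
contact_force: [0.1, -0.9, -0.2]
gripper_width: 85.3
```

```bash
python3 -c "
from h import *
togo(548,200,330,166.7)"
```

```text
togo cm [-84.38 -21.17   1.69] yaw_y 169.6 tilt [-0.009  0.022 -1.   ] turn 0.051 | t 0.85 pos [ 187.6 -591.9  332.5] F [ 0.1 -0.9 -0.2] w 85.3
```

Call:
send_rows(steps=[[[-3.5,-0.85,0,0,1],[-3.5,-0.85,0,0,1],[-3.5,-0.85,0,0,1],[-3.5,-0.85,0,0,1],[-3.5,-0.85,0,0,1],[-3.5,-0.85,0,0,1],[-3.5,-0.85,0,0,1],[-3.5,-0.85,0,0,1],[-3.5,-0.85,0,0,1],[-3.5,-0.85,0,0,1]]])

```text
clock: 1.68
position: [335.2, -254.2, 333.5]
ee_rot: [-0.637, 0.771, 0.015, 0.003]
contact_force: [0.6, 0.5, -0.0]
gripper_width: 85.3
```

```bash
python3 -c "
from h import *
togo(548,200,330,166.7);print(arm.read_state()['joints'].round(2))"
```

```text
togo cm [-48.6  -12.33   1.29] yaw_y 169.1 tilt [-0.014  0.027 -1.   ] turn 0.042 | t 1.68 pos [ 335.2 -254.2  333.5] F [ 0.6  0.5 -0. ] w 85.3
[-0.28 -0.02 -0.24 -0.02 -1.37  0.09]
```

Call:
send_rows(steps=[[[-3.5,-0.9,0.1,0.01,1],[-3.5,-0.9,0.1,0.01,1],[-3.5,-0.9,0.1,0.01,1],[-3.5,-0.9,0.1,0.01,1],[-3.5,-0.9,0.1,0.01,1],[-3.5,-0.9,0,0,1],[-3.5,-0.9,0,0,1],[-3.5,-0.9,0,0,1],[-3.5,-0.9,0,0,1],[-3.5,-0.9,0,0,1]]])

```text
clock: 2.52
position: [501.1, 85.6, 334.2]
ee_rot: [-0.617, 0.786, 0.016, 0.003]
contact_force: [0.5, -0.7, 0.3]
gripper_width: 85.4
```

```bash
python3 -c "
from h import *
togo(548,199,330,166.7);print(arm.read_state()['joints'].round(2))"
```

```text
togo cm [-12.12  -1.88   0.68] yaw_y 166.3 tilt [-0.015  0.029 -0.999] turn -0.007 | t 2.52 pos [501.1  85.6 334.2] F [ 0.5 -0.7  0.3] w 85.4
[ 0.47  0.13 -0.07 -0.03 -1.37 -0.7 ]
```

Call:
send_rows(steps=[[[-3.0,-0.5,0.1,0,1],[-3.0,-0.5,0.1,0,1],[-3.0,-0.4,0.1,0,1],[-2,-0.3,0.1,0,1],[-1.0,-0.1,0.1,0,1],[0,0,0,0,1],[0,0,0,0,1]]])

```text
clock: 3.1
position: [548.7, 210.2, 325.1]
ee_rot: [-0.62, 0.784, 0.017, -0.002]
contact_force: [0.1, -0.5, -0.1]
gripper_width: 85.6
```

```bash
python3 - <<'E'
from h import *
togo(548.2,198.4,330,166.7);print(arm.read_state()['joints'].round(3))
E
```

```text
togo cm [ 1.15 -0.21 -0.51] yaw_y 166.7 tilt [-0.024  0.025 -0.999] turn -0.000 | t 3.1 pos [548.7 210.2 325.1] F [ 0.1 -0.5 -0.1] w 85.6
[ 0.623  0.279  0.099 -0.035 -1.396 -0.85 ]
```

Call:
send_rows(steps=[[[0.6,-0.1,0,0,1],[0.5,-0.1,1,0,1],[0,0,2.5,0,1],[0,0,2.5,0,1],[0,0,2,0,1],[0,0,1,0,1],[0,0,0,0,1],[0,0,0,0,1]]])

```text
clock: 3.77
position: [543.3, 187.6, 237.3]
ee_rot: [-0.616, 0.787, 0.016, 0.001]
contact_force: [-0.9, 0.3, 0.4]
gripper_width: 85.2
```

```bash
python3 - <<'E'
from h import *
togo(548.2,198.4,143,166.7)
im,d=optics.get_image("side"); c=im[200:380,260:400]
t,_=optics.get_image("top"); e=t[190:310,120:280]
cv2.imwrite("pics/a1.png",np.hstack([cv2.resize(c,None,fx=3,fy=3),cv2.resize(e,(360,270)).repeat(2,0)[:540]]) if 0 else cv2.resize(c,None,fx=3.3,fy=3.3,interpolation=2))
E
```

```text
togo cm [-0.96 -0.45  9.44] yaw_y 166.1 tilt [-0.018  0.027 -0.999] turn -0.011 | t 3.77 pos [543.3 187.6 237.3] F [-0.9  0.3  0.4] w 85.2
```

View pics/a1.png

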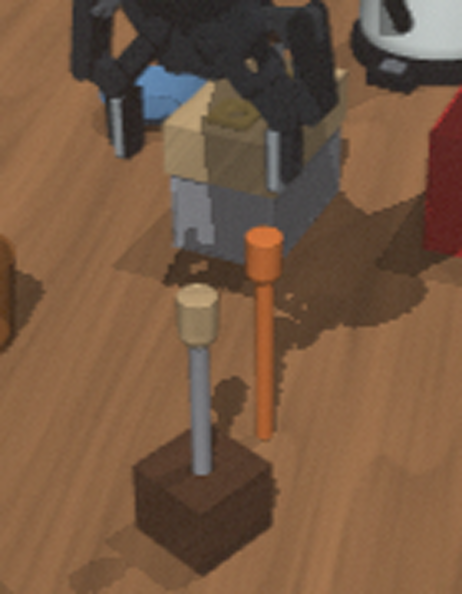

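The view shows the open fingers straddling the rod's line above the pale knob (198,300 in the crop), and the orange rod well clear to the right. I'll correct the xy slowly, then go down.

Call:
send_rows(steps=[[[-0.4,-0.2,0,0,1],[-0.4,-0.2,0,0,1],[0,0,0,0,1],[0,0,0,0,1],[0,0,0,0,1]]])

```text
clock: 4.28
position: [552.1, 196.2, 242.7]
ee_rot: [-0.616, 0.787, 0.016, 0.006]
contact_force: [0.6, 0.6, 0.8]
gripper_width: 85.7
```

```bash
python3 - <<'E'
from h import *
togo(548.2,198.4,143,166.7)
E
```

```text
togo cm [0.17 0.27 9.97] yaw_y 166.1 tilt [-0.009  0.032 -0.999] turn -0.010 | t 4.28 pos [552.1 196.2 242.7] F [0.6 0.6 0.8] w 85.7
```

Call:
send_rows(steps=[[[0.05,0.07,1.2,0,1],[0.05,0.07,1.2,0,1],[0.05,0.07,1.2,0,1],[0,0.05,1.2,0,1],[0,0,0.5,0,1],[0,0,0,0,1]]])

```text
clock: 4.78
position: [549.9, 198.5, 189.7]
ee_rot: [-0.617, 0.787, 0.015, 0.009]
contact_force: [0.9, 0.7, 1.0]
gripper_width: 85.3
```

```bash
python3 - <<'E'
from h import *
togo(548.2,198.4,143,166.7)
E
```

```text
togo cm [0.2  0.1  4.67] yaw_y 166.2 tilt [-0.005  0.034 -0.999] turn -0.009 | t 4.78 pos [549.9 198.5 189.7] F [0.9 0.7 1. ] w 85.3
```

Call:
send_rows(steps=[[[0.05,0.03,1.2,0,1],[0.05,0.03,1.2,0,1],[0.05,0.03,1.2,0,1],[0,0,0.9,0,1],[0,0,0.3,0,1],[0,0,0,0,1]]])

```text
clock: 5.28
position: [551.2, 200.4, 143.9]
ee_rot: [-0.618, 0.786, 0.014, 0.012]
contact_force: [0.6, 0.2, -0.8]
gripper_width: 85.7
```

```bash
python3 - <<'E'
from h import *
togo(548.2,198.4,139,166.7)
im,d=optics.get_image("side"); cv2.imwrite("pics/a2.png",cv2.resize(im[220:380,250:410],None,fx=3.7,fy=3.7,interpolation=2))
E
```

```text
togo cm [0.28 0.24 0.48] yaw_y 166.3 tilt [ 0.002  0.037 -0.999] turn -0.007 | t 5.28 pos [551.2 200.4 143.9] F [ 0.6  0.2 -0.8] w 85.7
```

View pics/a2.png

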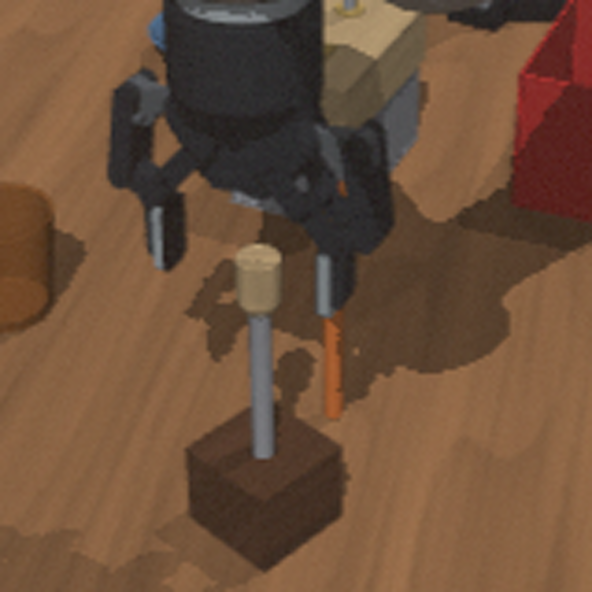

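The open pads sit either side of the pale knob (258,280) at (165,235) and (328,285). The orange rod stands behind the right finger, clear of it. A small correction, then close.

Call:
send_rows(steps=[[[0.15,0.2,0.3,0,1],[0,0,0.1,0,1],[0,0,0,0,0.6],[0,0,0,0,0.3],[0,0,0,0,0],[0,0,0,0,0],[0,0,0,0,0],[0,0,0,0,0]]])

```text
clock: 6.0
position: [550.3, 200.4, 143.4]
ee_rot: [-0.618, 0.786, 0.014, 0.015]
contact_force: [-1.5, 0.2, 0.8]
gripper_width: 22.1
```

```bash
python3 - <<'E'
from h import *
togo(548.2,198.4,139,166.7)
E
```

```text
togo cm [0.27 0.16 0.43] yaw_y 166.3 tilt [ 0.007  0.04  -0.999] turn -0.007 | t 6.0 pos [550.3 200.4 143.4] F [-1.5  0.2  0.8] w 22.1
```

Gripped. I'll lift along world vertical.

Call:
send_rows(steps=[[[-0.04,0,-0.8,0,0],[-0.06,0,-1.5,0,0],[-0.08,0,-2,0,0],[-0.1,0,-2.5,0,0],[-0.12,0,-3,0,0],[-0.12,0,-3,0,0],[-0.12,0,-3,0,0],[-0.1,0,-2,0,0]]])

```text
clock: 6.67
position: [548.7, 198.9, 324.6]
ee_rot: [-0.617, 0.787, 0.014, 0.009]
contact_force: [-0.1, 0.2, 0.8]
gripper_width: 22.5
```

```bash
python3 - <<'E'
from h import *
togo(598.5,-124,310,166.7)
s=arm.read_state();print(s['joints'].round(3),s['wrist_torque'].round(3))
im,d=optics.get_image("side"); cv2.imwrite("pics/a3.png",cv2.resize(im[80:320,230:430],None,fx=2.4,fy=2.4,interpolation=2))
E
```

```text
togo cm [ 30.21 -12.53   0.36] yaw_y 166.2 tilt [-0.004  0.033 -0.999] turn -0.008 | t 6.67 pos [548.7 198.9 324.6] F [-0.1  0.2  0.8] w 22.5
[ 0.609  0.261  0.071 -0.03  -1.366 -0.844] [-0.069 -0.061  0.024]
```

View pics/a3.png

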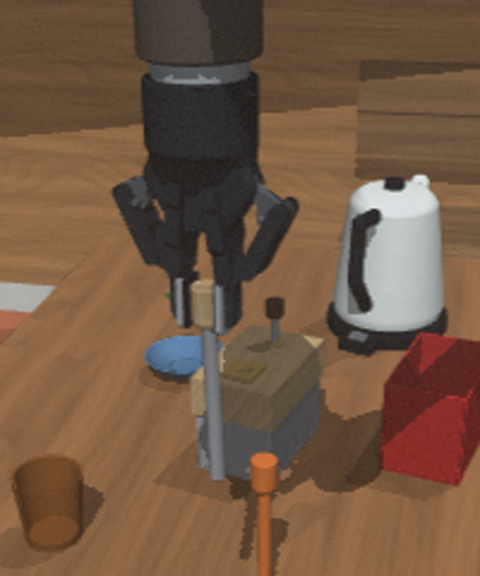

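The rod hangs from the pads by its knob: knob at (204,300), tip at (216,478) in the crop. Nothing else was touched and the orange rod stayed put. On to above the bore.

Call:
send_rows(steps=[[[2.2,-1.0,0,0,0],[3.4,-1.4,0,0,0],[3.4,-1.4,0,0,0],[3.4,-1.4,0,0,0],[3.4,-1.4,0,0,0],[3.4,-1.4,0,0,0],[3.4,-1.4,0,0,0],[3.4,-1.4,0,0,0],[2,-0.9,0,0,0],[1,-0.3,0,0,0]]])

```text
clock: 7.55
position: [601.2, -120.0, 322.3]
ee_rot: [-0.621, 0.784, 0.012, 0.018]
contact_force: [-0.3, 0.9, -1.1]
gripper_width: 22.8
```

```bash
cat >> h.py <<'E'
def rodfit(n="side"):
    "fit shaft axis of held rod: returns tip estimate, dir, offset in tool frame"
    im,d=optics.get_image(n); s=arm.read_state(); P=cloud(n,d)
    tcp=s["position"]; R=Ro.from_quat(s["ee_rot"]).as_matrix()
    L=(P-tcp)@R   # tool coords
    m=(d>0)&(abs(L[...,0])<20)&(abs(L[...,1])<20)&(L[...,2]>12)&(L[...,2]<122)
    q=L[m]; z=q[:,2]
    A=np.c_[z,np.ones_like(z)]
    cx=np.linalg.lstsq(A,q[:,0],rcond=None)[0]; cy=np.linalg.lstsq(A,q[:,1],rcond=None)[0]
    # surface -> axis: push 5 mm away from camera horizontally
    o=-cal(n)[1].T@cal(n)[2]; v=R.T@(tcp-o); v[2]=0; v/=np.linalg.norm(v)
    f=lambda zz: np.array([cx@[zz,1]+4.8*v[0],cy@[zz,1]+4.8*v[1],zz])
    print("n",len(q),"zmax",z.max().round(1),"tool axis pts z0",f(0).round(1),"z126",f(126).round(1),"world tip",(tcp+R@f(126)).round(1))
    return im,f
E
python3 - <<'E'
from h import *
togo(598.5,-124,310,166.7)
im,f=rodfit(); togo(598.5,-124,310,166.7)
cv2.imwrite("pics/a4.png",cv2.resize(im[90:290,240:440],None,fx=3,fy=3,interpolation=2))
E
```

```text
togo cm [0.5  0.18 1.21] yaw_y 166.8 tilt [ 0.013  0.042 -0.999] turn 0.001 | t 7.55 pos [ 601.2 -120.   322.3] F [-0.3  0.9 -1.1] w 22.8
n 209 zmax 121.6 tool axis pts z0 [2.6 1.1 0. ] z126 [  8.4   4.2 126. ] world tip [ 596.5 -123.   195.9]
togo cm [0.41 0.17 1.2 ] yaw_y 166.7 tilt [ 0.013  0.041 -0.999] turn 0.000 | t 7.6 pos [ 600.9 -120.9  322.2] F [ 0.8 -0.8 -0.1] w 22.2
```

View pics/a4.png

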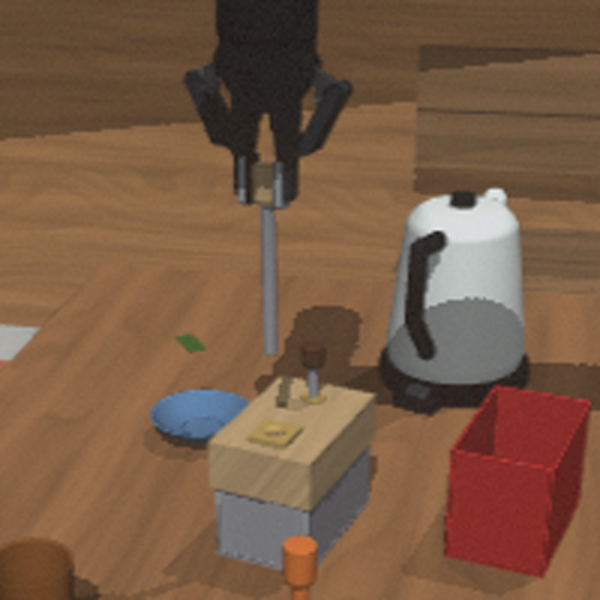

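Call:
send_rows(steps=[[[0.1,-0.05,1.5,0,0],[0.1,-0.05,1.7,0,0],[0.1,0,1.3,0,0],[0.05,0,0.6,0,0],[0,0,0,0,0]]])

```text
clock: 8.02
position: [601.6, -122.3, 270.4]
ee_rot: [-0.62, 0.785, 0.012, 0.019]
contact_force: [0.9, 0.2, -0.8]
gripper_width: 22.9
```

```bash
python3 - <<'E'
from h import *
im,f=rodfit(); togo(600,-124,258,166.7)
s=arm.read_state(); R=Ro.from_quat(s["ee_rot"]).as_matrix(); print("pred tip",(s["position"]+R@[8,3,128]).round(1), "bore px",proj("side",[598.7,-124,120]).round(1))
cv2.imwrite("pics/a5.png",cv2.resize(im[170:270,290:390],None,fx=6,fy=6,interpolation=2))
E
```

```text
n 201 zmax 121.8 tool axis pts z0 [4.1 3.3 0. ] z126 [  8.9   3.6 126. ] world tip [ 598.3 -124.8  144.8]
togo cm [0.27 0.15 1.3 ] yaw_y 166.6 tilt [ 0.016  0.042 -0.999] turn -0.001 | t 8.07 pos [ 601.9 -122.3  271.1] F [ 0.1 -0.  -0.7] w 22.1
pred tip [ 599.2 -124.   142.8] bore px [330.  233.3]
```

View pics/a5.png

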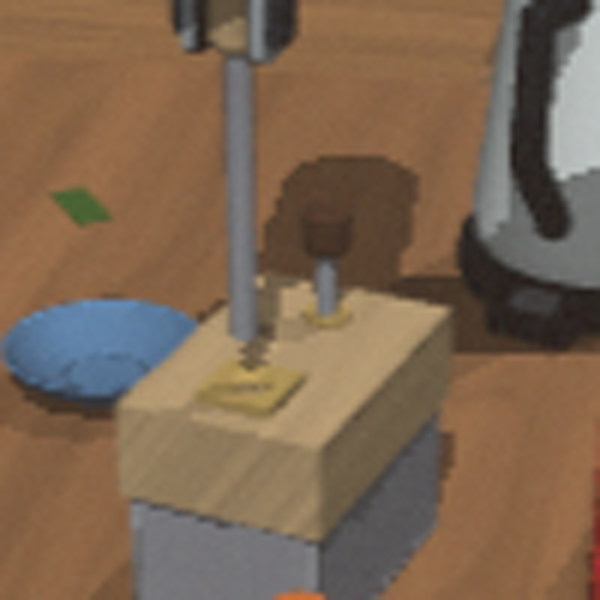

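```bash
python3 - <<'E'
from h import *
K,R,t=cal("side")
for p in [(598.3,-124.8,144),(598.3,-124.8,120),(595,-124,120),(595,-122,120),(595,-126,120)]: print(p,proj("side",p).round(1))
im,d=optics.get_image("side"); g=im[170:270,290:390].astype(int)
# plate top face by colour: yellow
b=(im[...,2].astype(int)-im[...,0]>85)&(im[...,1].astype(int)-im[...,0]>60); b[:225]=0;b[245:]=0;b[:,:315]=0;b[:,350:]=0
ys,xs=np.nonzero(b);print("plate px",len(xs),xs.min(),xs.max(),ys.min(),ys.max(),(xs.min()+xs.max())/2,(ys.min()+ys.max())/2)
P=cloud("side",d); print(P[b].mean(0).round(1),P[b].min(0).round(1),P[b].max(0).round(1)); togo(600,-124,258,166.7)
h=(P[...,2]>116.5)&(P[...,2]<123)&(abs(P[...,0]-597)<30)&(abs(P[...,1]+124)<30); r=cv2.minAreaRect(P[h][:,:2].astype(np.float32)); print(r,h.sum())
E
```

```text
(598.3, -124.8, 144) [330.1 224.9]
(598.3, -124.8, 120) [330.2 233.2]
(595, -124, 120) [331.4 233.5]
(595, -122, 120) [331.3 233.8]
(595, -126, 120) [331.6 233.1]
plate px 7 329 333 232 233 331.0 232.5
[ 598.3 -132.   119. ] [ 593.3 -135.1  117.9] [ 602.4 -128.1  121.1]
togo cm [0.27 0.21 1.39] yaw_y 166.6 tilt [ 0.018  0.041 -0.999] turn -0.001 | t 8.12 pos [ 602.4 -122.4  272. ] F [ 0.3  0.7 -1. ] w 22.8
((592.09814453125, -123.50749969482422), (48.82069778442383, 42.78288650512695), 10.360427856445312) 105
```

Call:
send_rows(steps=[[[0.06,0.25,0.6,0,0],[0.05,0.03,0.8,0,0],[0.03,0,0.5,0,0],[0.02,0,0.3,0,0],[0.01,0,0.2,0,0]]])

```text
clock: 8.53
position: [601.1, -121.4, 249.7]
ee_rot: [-0.621, 0.784, 0.008, 0.023]
contact_force: [-1.2, 0.1, -1.3]
gripper_width: 22.6
```

```bash
python3 - <<'E'
from h import *
togo(600,-124,248,166.7)
s=arm.read_state(); R=Ro.from_quat(s["ee_rot"]).as_matrix(); print("pred tip",(s["position"]+R@[8,3,128]).round(1))
im,f=rodfit(); cv2.imwrite("pics/a6.png",cv2.resize(im[190:250,300:360],None,fx=10,fy=10,interpolation=2))
E
```

```text
togo cm [0.29 0.05 0.16] yaw_y 166.7 tilt [ 0.025  0.041 -0.999] turn 0.001 | t 8.53 pos [ 601.1 -121.4  249.7] F [-1.2  0.1 -1.3] w 22.6
pred tip [ 599.5 -123.2  121.5]
n 198 zmax 121.7 tool axis pts z0 [4.3 2.7 0. ] z126 [  8.9   3.3 126. ] world tip [ 598.6 -124.   122.9]
```

View pics/a6.png

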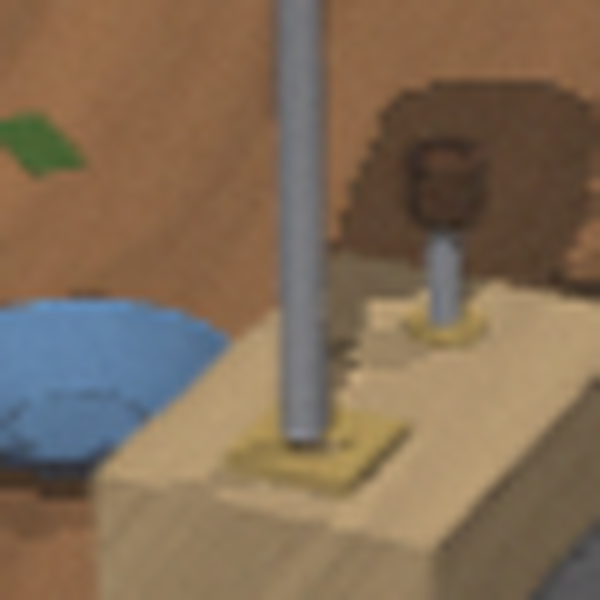

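Plate corners (225,460), (410,425) and (345,492) put the hole centre near (318,443). The tip, at (305,438), is about 3 mm to the left, so I'll shift it right and then lower gently.

Call:
send_rows(steps=[[[0.1,0.2,0,0,0],[0.06,0.12,0.1,0,0],[0.02,0,0.3,0,0],[0.02,0,0.4,0,0]]])

```text
clock: 8.92
position: [597.8, -122.6, 241.8]
ee_rot: [-0.621, 0.784, 0.008, 0.023]
contact_force: [-0.4, -0.5, -0.9]
gripper_width: 22.5
```

```bash
python3 - <<'E'
from h import *
togo(598,-122,240,166.7)
im,f=rodfit(); cv2.imwrite("pics/a7.png",cv2.resize(im[190:250,300:360],None,fx=10,fy=10,interpolation=2))
E
```

```text
togo cm [-0.05  0.    0.18] yaw_y 166.7 tilt [ 0.027  0.041 -0.999] turn 0.001 | t 8.92 pos [ 597.8 -122.6  241.8] F [-0.4 -0.5 -0.9] w 22.5
n 236 zmax 122.0 tool axis pts z0 [4.3 1.5 0. ] z126 [  8.2   2.  126. ] world tip [ 596.6 -124.8  114.4]
```

No force, and the tip is at about z=114, so it has entered the bore. Continuing down vertically.

Call:
send_rows(steps=[[[0.03,0.01,0.6,0,0],[0.03,0.01,0.7,0,0],[0.03,0.01,0.7,0,0],[0.03,0.01,0.7,0,0]]])

```text
clock: 9.3
position: [598.0, -122.6, 212.3]
ee_rot: [-0.621, 0.784, 0.008, 0.023]
contact_force: [-0.1, -0.8, -0.5]
gripper_width: 22.3
```

```bash
python3 - <<'E'
from h import *
togo(598,-122.6,195,166.7); print(arm.read_state()['wrist_torque'].round(2))
E
```

```text
togo cm [0.08 0.03 1.73] yaw_y 166.7 tilt [ 0.027  0.041 -0.999] turn 0.000 | t 9.3 pos [ 598.  -122.6  212.3] F [-0.1 -0.8 -0.5] w 22.3
[-0.08  0.07 -0.  ]
```

Call:
send_rows(steps=[[[0.02,0.01,0.5,0,0],[0.02,0.01,0.4,0,0],[0.01,0.01,0.3,0,0],[0.01,0,0.2,0,0],[0.01,0,0.2,0,0]]])

```text
clock: 9.72
position: [597.3, -122.5, 192.0]
ee_rot: [-0.621, 0.784, 0.009, 0.022]
contact_force: [-0.5, 0.5, -1.3]
gripper_width: 22.0
```

Call:
send_rows(steps=[[[0.01,0,0.2,0,0],[0.01,0,0.2,0,0]]])

```text
clock: 9.88
position: [597.4, -122.5, 187.7]
ee_rot: [-0.621, 0.784, 0.009, 0.022]
contact_force: [0.5, -0.2, -1.6]
gripper_width: 22.4
```

Call:
send_rows(steps=[[[0.01,0,0.2,0,0],[0.01,0,0.2,0,0]]])

```text
clock: 10.05
position: [597.6, -122.6, 183.6]
ee_rot: [-0.621, 0.784, 0.009, 0.022]
contact_force: [0.7, 0.2, -0.2]
gripper_width: 22.4
```

Call:
send_rows(steps=[[[0.01,0,0.15,0,0],[0.01,0,0.15,0,0],[0.01,0,0.15,0,0]]])

```text
clock: 10.3
position: [597.6, -122.7, 178.7]
ee_rot: [-0.621, 0.784, 0.008, 0.022]
contact_force: [-0.1, 0.7, -1.0]
gripper_width: 22.4
```

Call:
send_rows(steps=[[[0.01,0,0.15,0,0],[0.01,0,0.15,0,0],[0.01,0,0.15,0,0]]])

```text
clock: 10.55
position: [597.7, -122.8, 173.9]
ee_rot: [-0.621, 0.784, 0.008, 0.022]
contact_force: [-0.6, -0.0, -0.3]
gripper_width: 22.6
```

Call:
send_rows(steps=[[[0.01,0,0.15,0,0],[0.01,0,0.15,0,0],[0.01,0,0.15,0,0]]])

```text
clock: 10.8
position: [598.2, -123.1, 169.8]
ee_rot: [-0.621, 0.784, 0.008, 0.023]
contact_force: [-0.8, 0.5, 7.7]
gripper_width: 22.6
```

Call:
send_rows(steps=[[[0.01,0,0.15,0,0],[0.01,0,0.15,0,0],[0.01,0,0.15,0,0]]])

```text
clock: 11.05
position: [598.4, -123.8, 169.8]
ee_rot: [-0.621, 0.783, 0.007, 0.022]
contact_force: [-1.8, 1.8, 5.3]
gripper_width: 22.3
```

Contact: 7.7 N up, and z has stopped at 169.8 (tip ≈ 41, depth ≈ 79 mm, within 55–95). I'll hold the light push for over 0.5 s.

Call:
send_rows(steps=[[[0,0,0.15,0,0],[0,0,0.15,0,0],[0,0,0.15,0,0]]])

```text
clock: 11.3
position: [598.2, -123.6, 169.8]
ee_rot: [-0.622, 0.783, 0.006, 0.023]
contact_force: [-1.2, 1.4, 6.8]
gripper_width: 22.3
```

Call:
send_rows(steps=[[[0,0,0.15,0,0],[0,0,0.15,0,0],[0,0,0.15,0,0]]])

```text
clock: 11.55
position: [598.1, -123.5, 169.7]
ee_rot: [-0.623, 0.782, 0.005, 0.023]
contact_force: [-2.4, 1.4, 5.6]
gripper_width: 22.5
```

Call:
send_rows(steps=[[[0,0,0.15,0,0],[0,0,0.15,0,0],[0,0,0.15,0,0]]])

```text
clock: 11.8
position: [597.9, -123.3, 169.7]
ee_rot: [-0.623, 0.782, 0.004, 0.023]
contact_force: [-1.7, 0.2, 5.9]
gripper_width: 22.5
```

Bottomed: z held at 169.7–169.8 with about 6 N for 1 s. Now release and rise.

Call:
send_rows(steps=[[[0,0,0,0,0],[0,0,0,0,0.3],[0,0,0,0,0.7],[0,0,0,0,0.9],[0,0,0,0,0.9]]])

```text
clock: 12.22
position: [598.6, -123.3, 170.5]
ee_rot: [-0.623, 0.782, 0.003, 0.024]
contact_force: [-0.2, -0.4, -0.2]
gripper_width: 61.4
```

```bash
python3 - <<'E'
from h import *
togo(590,-163,300,166.7)
E
```

```text
togo cm [  3.52  -0.36 -13.1 ] yaw_y 167.1 tilt [ 0.033  0.035 -0.999] turn 0.007 | t 12.22 pos [ 598.6 -123.3  170.5] F [-0.2 -0.4 -0.2] w 61.4
```

Call:
send_rows(steps=[[[-0.05,-0.02,-1,0,0.9],[-0.1,-0.04,-2,0,0.9],[-0.1,-0.05,-2.5,0,0.9],[-0.1,-0.05,-3,0,0.9],[-0.1,-0.05,-3,0,0.9],[-0.1,-0.03,-2,0,0.9]]])

```text
clock: 12.72
position: [595.1, -123.5, 306.6]
ee_rot: [-0.623, 0.782, 0.008, 0.018]
contact_force: [1.5, 0.4, 0.0]
gripper_width: 76.9
```

```bash
python3 - <<'E'
from h import *
togo(500,-320,310,166.7)
im,d=optics.get_image("side"); cv2.imwrite("pics/b0.png",im); np.save("b0.npy",d)
E
```

```text
togo cm [21.25  4.86 -1.19] yaw_y 167.1 tilt [ 0.018  0.035 -0.999] turn 0.006 | t 12.72 pos [ 595.1 -123.5  306.6] F [1.5 0.4 0. ] w 76.9
```

Call:
send_rows(steps=[[[2.5,0.6,-0.1,0,0.9],[3.2,0.7,-0.1,0,0.9],[3.2,0.7,-0.1,0,0.9],[3.2,0.7,-0.1,0,0.9],[3.2,0.7,-0.1,0,0.9],[3,0.7,-0.1,0,0.9],[1.5,0.3,0,0,0.9]]])

```text
clock: 13.35
position: [510.5, -311.3, 317.0]
ee_rot: [-0.627, 0.779, -0.001, 0.025]
contact_force: [0.1, 0.0, 0.4]
gripper_width: 77.0
```

```bash
python3 - <<'E'
from h import *
ims=[];D=[]
for i in range(4):
    t,d=optics.get_image("top"); D.append(d)
d=np.median(D,0); cv2.imwrite("pics/top1.png",t); np.save("top1.npy",d)
sd=[optics.get_image("side") for _ in range(3)]; np.save("side1.npy",np.median([x[1] for x in sd],0)); cv2.imwrite("pics/side1.png",sd[0][0])
S=sd[0][0]
a=cv2.resize(S[180:240,300:360],(600,600),interpolation=2); cv2.imwrite("pics/b1.png",a)
for n,q,dd in (("top",P,0) for P in [cloud("top",d)]):
    lid=q[(abs(q[...,0]-590)<60)&(abs(q[...,1]+163)<80)&(q[...,2]>100)]
    for nm,c,zr in (("rod",(598,-124),(185,225)),("pin",(580,-202),(155,185)),("plate",(598,-124),(112,128)),("lid",(590,-163),(106,122))):
        m=(np.hypot(lid[:,0]-c[0],lid[:,1]-c[1])<(22 if nm!="lid" else 15))&(lid[:,2]>zr[0])&(lid[:,2]<zr[1]); w=lid[m]
        print(nm,len(w),w.mean(0).round(1) if len(w) else "",np.median(w[:,2]).round(1) if len(w) else "",np.sort(w[:,2])[-8:].round(1))
togo(580,-202,300,166.7)
E
```

```text
rod 0   []
pin 0   []
plate 0   []
lid 0   []
togo cm [-11.69  -4.31   2.24] yaw_y 167.8 tilt [ 0.04   0.032 -0.999] turn 0.020 | t 13.7 pos [ 512.6 -307.8  316.4] F [ 0.6 -0.3  0.3] w 76.6
```

View pics/b1.png

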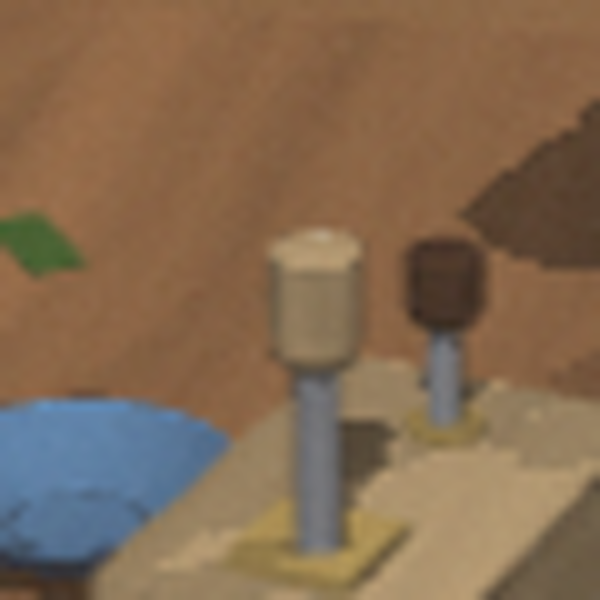

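The rod stands in the bore: knob top face around (316,250) in the crop, shaft entering the plate at (320,550). The pin's knob top is around (446,248). The arm still blocks the top camera. I'll measure both tops in the side view with sub-pixel column profiles.

```bash
python3 - <<'E'
from h import *
S=cv2.imread("pics/side1.png"); d=np.load("side1.npy"); P=cloud("side",d)
print("rod cols v198-222"); 
for v in range(200,222): print(v,S[v,330:333].mean(0).round(0).astype(int),P[v,331].round(0), "| pin",S[v,343:346].mean(0).round(0).astype(int),P[v,344].round(0))
for z in (195,200,205): print("rod",z,proj("side",(598,-124,z)).round(2),"front",proj("side",(595.2,-112.3,z)).round(2),"back",proj("side",(600.8,-135.7,z)).round(2))
for z in (160,165,170,175): print("pin",z,proj("side",(580,-202,z)).round(2),"front",proj("side",(577.4,-191.3,z)).round(2))
T=cv2.imread("pics/top1.png"); print("top at rod px",proj("top",(598,-124,200)).round(0))
E
```

```text
rod cols v198-222
200 [ 68 100 136] [ 706. -605.    0.] | pin [ 69 100 137] [ 659. -616.   -0.]
201 [ 70 100 138] [ 704. -595.    1.] | pin [ 68  98 134] [ 656. -601.    2.]
202 [ 74 105 141] [ 702. -587.    1.] | pin [ 70 101 138] [ 655. -598.   -0.]
203 [117 149 174] [ 597. -133.  201.] | pin [ 61  86 119] [ 653. -586.    1.]
204 [108 146 171] [ 596. -128.  201.] | pin [42 54 75] [ 579. -208.  168.]
205 [115 152 180] [ 594. -120.  202.] | pin [43 55 77] [ 577. -200.  168.]
206 [112 149 176] [ 593. -115.  201.] | pin [43 59 81] [ 576. -194.  168.]
207 [ 87 116 136] [ 593. -114.  199.] | pin [40 54 73] [ 576. -192.  166.]
208 [ 90 119 139] [ 593. -113.  197.] | pin [43 54 75] [ 575. -192.  163.]
209 [ 89 119 139] [ 594. -117.  192.] | pin [41 54 74] [ 575. -192.  161.]
210 [ 88 118 138] [ 593. -115.  191.] | pin [40 53 72] [ 575. -192.  158.]
211 [ 88 117 139] [ 593. -115.  188.] | pin [42 53 71] [ 576. -193.  154.]
212 [ 89 118 138] [ 593. -115.  185.] | pin [35 47 59] [ 576. -193.  151.]
213 [ 88 117 138] [ 593. -113.  183.] | pin [71 74 81] [ 577. -197.  146.]
214 [ 93 122 143] [ 
[... 311 characters left out ...]
5. -121.  165.] | pin [116 114 115] [ 577. -198.  131.]
219 [115 113 112] [ 595. -121.  163.] | pin [115 114 114] [ 577. -197.  128.]
220 [114 110 110] [ 595. -121.  160.] | pin [116 115 114] [ 576. -197.  125.]
221 [114 112 113] [ 595. -119.  158.] | pin [116 116 118] [ 577. -201.  121.]
rod 195 [329.92 206.75] front [329.97 208.76] back [329.86 204.79]
rod 200 [329.89 204.92] front [329.95 206.91] back [329.84 202.97]
rod 205 [329.87 203.08] front [329.92 205.05] back [329.81 201.14]
pin 160 [343.09 207.47] front [343.26 209.18]
pin 165 [343.1  205.76] front [343.27 207.46]
pin 170 [343.1  204.05] front [343.27 205.74]
pin 175 [343.1  202.33] front [343.28 204.  ]
top at rod px [330. 225.]
```

Call:
send_rows(steps=[[[-2.5,-0.9,0.5,0.01,0.9],[-3.2,-1.2,0.5,0.01,0.9],[-3,-1.1,0.5,0,0.9],[-1.8,-0.7,0.5,0,0.9],[-0.5,-0.2,0.2,0,0.9],[0,0,0,0,0.9]]])

```text
clock: 14.2
position: [582.3, -200.0, 300.2]
ee_rot: [-0.623, 0.782, -0.001, 0.026]
contact_force: [0.2, -0.1, 0.7]
gripper_width: 76.5
```

```bash
python3 - <<'E'
from h import *
togo(580,-201.4,200,166.7)
E
```

```text
togo cm [0.59 0.52 9.99] yaw_y 167.0 tilt [ 0.041  0.031 -0.999] turn 0.005 | t 14.2 pos [ 582.3 -200.   300.2] F [ 0.2 -0.1  0.7] w 76.5
```

Call:
send_rows(steps=[[[0.1,0.1,1.5,0,0.9],[0.15,0.12,2.5,0,0.9],[0.15,0.12,2.5,0,0.9],[0.1,0.1,2,0,0.9],[0.05,0.05,1,0,0.9]]])

```text
clock: 14.62
position: [582.7, -201.2, 207.5]
ee_rot: [-0.625, 0.78, -0.005, 0.029]
contact_force: [-0.6, -0.8, -0.1]
gripper_width: 76.7
```

```bash
python3 - <<'E'
from h import *
togo(580,-201.4,142,166.7)
E
```

```text
togo cm [0.33 0.56 6.52] yaw_y 167.3 tilt [ 0.052  0.028 -0.998] turn 0.011 | t 14.62 pos [ 582.7 -201.2  207.5] F [-0.6 -0.8 -0.1] w 76.7
```

Call:
send_rows(steps=[[[0.1,0.2,1.2,0,0.9],[0.1,0.15,1.7,0,0.9],[0.08,0.12,1.6,0,0.9],[0.05,0.06,1,0,0.9],[0.0,0.0,0.4,0,0.9]]])

```text
clock: 15.03
position: [579.3, -204.0, 147.0]
ee_rot: [-0.624, 0.781, -0.006, 0.029]
contact_force: [0.3, 0.5, 0.4]
gripper_width: 76.7
```

```bash
python3 - <<'E'
from h import *
im,d=optics.get_image("side"); togo(580.3,-201.4,142,166.7)
cv2.imwrite("pics/c1.png",cv2.resize(im[150:260,280:400],(654,600),interpolation=2))
E
```

```text
togo cm [-0.25 -0.04  0.48] yaw_y 167.3 tilt [ 0.052  0.026 -0.998] turn 0.010 | t 15.08 pos [ 579.2 -203.9  146.7] F [-0.5 -0.8 -1.6] w 76.6
```

View pics/c1.png

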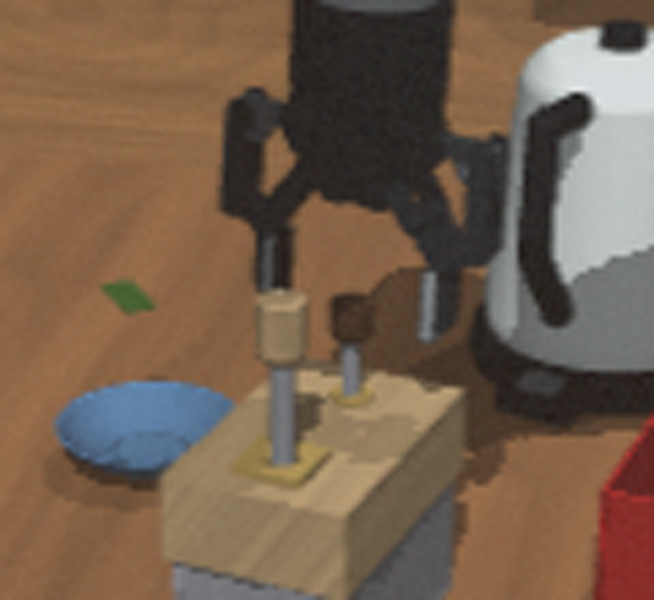

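The pads straddle the pin knob (351,318) at (270,265) and (430,305), and the rod is clear in front. Lower 4 mm and close.

Call:
send_rows(steps=[[[-0.15,-0.03,0.4,0,0.9],[0,0,0.1,0,0.4],[0,0,0,0,0],[0,0,0,0,0],[0,0,0,0,0],[0,0,0,0,0]]])

```text
clock: 15.58
position: [580.0, -202.5, 144.8]
ee_rot: [-0.625, 0.78, -0.006, 0.029]
contact_force: [-5.4, 0.7, -0.2]
gripper_width: 19.8
```

```bash
cat >> h.py <<'E'
def tops(n=3):
    D=[optics.get_image("side") for _ in range(n)]; d=np.median([x[1] for x in D],0); P=cloud("side",d).reshape(-1,3)
    for nm,c,r in (("rod",(595,-123),(10,9)),("pin",(577,-200),(9,7))):
        w=P[(abs(P[:,0]-c[0])<r[0])&(abs(P[:,1]-c[1])<r[1])&(P[:,2]>150)&(P[:,2]<240)]; z=w[:,2]; top=w[z>z.max()-4]
        print(nm,len(top),"zmax",z.max().round(1),"mean top",top.mean(0).round(1))
    return D[-1][0]
E
python3 - <<'E'
from h import *
S=tops(2); togo(580.3,-201.4,175,166.7)
E
```

```text
rod 24 zmax 202.5 mean top [ 593.8 -122.1  201. ]
pin 5 zmax 239.5 mean top [ 578.5 -195.2  238.4]
togo cm [-0.22 -0.14 -3.01] yaw_y 167.3 tilt [ 0.053  0.026 -0.998] turn 0.010 | t 15.68 pos [ 580.  -202.5  144.8] F [-4.8  2.7  2.1] w 20.0
```

Call:
send_rows(steps=[[[-0.02,-0.02,-0.5,0,0],[-0.02,-0.02,-0.6,0,0],[-0.02,-0.02,-0.6,0,0],[-0.02,-0.02,-0.6,0,0],[-0.01,-0.01,-0.4,0,0]]])

```text
clock: 16.1
position: [579.9, -202.4, 171.1]
ee_rot: [-0.624, 0.781, -0.006, 0.029]
contact_force: [1.3, -0.2, -4.8]
gripper_width: 19.6
```

```bash
python3 - <<'E'
from h import *
togo(580,-202.5,178.2,166.7)
E
```

```text
togo cm [-0.02 -0.05 -0.71] yaw_y 167.2 tilt [ 0.052  0.027 -0.998] turn 0.009 | t 16.1 pos [ 579.9 -202.4  171.1] F [ 1.3 -0.2 -4.8] w 19.6
```

Call:
send_rows(steps=[[[-0.01,-0.02,-0.4,0,0],[-0.01,-0.01,-0.25,0,0]]])

```text
clock: 16.27
position: [579.9, -202.4, 178.8]
ee_rot: [-0.624, 0.781, -0.006, 0.029]
contact_force: [0.7, -0.7, -3.6]
gripper_width: 19.7
```

```bash
python3 - <<'E'
from h import *
S=tops(4); togo(580,-202.5,178.2,166.7); cv2.imwrite("pics/d1.png",S)
for v in range(198,222): print(v,S[v,330:333].mean(0).round(0).astype(int),"| pin",S[v,343:346].mean(0).round(0).astype(int))
E
```

```text
rod 27 zmax 201.9 mean top [ 594.3 -121.2  200.6]
pin 1 zmax 212.3 mean top [ 585.8 -202.7  212.3]
togo cm [ 0.01 -0.    0.11] yaw_y 167.2 tilt [ 0.053  0.026 -0.998] turn 0.010 | t 16.47 pos [ 579.9 -202.4  179.3] F [-0.7  1.2  2.8] w 19.6
198 [ 69 101 138] | pin [42 53 71]
199 [ 68  98 137] | pin [38 51 67]
200 [ 70 101 138] | pin [41 49 63]
201 [ 69 100 138] | pin [54 58 67]
202 [ 71 102 139] | pin [85 84 86]
203 [ 88 120 146] | pin [117 115 117]
204 [ 95 127 150] | pin [118 115 116]
205 [110 146 173] | pin [117 115 115]
206 [112 150 176] | pin [119 116 116]
207 [ 89 117 138] | pin [118 115 115]
208 [ 90 120 140] | pin [118 115 115]
209 [ 90 120 140] | pin [117 115 115]
210 [ 90 119 139] | pin [117 115 115]
211 [ 90 119 140] | pin [118 115 116]
212 [ 88 117 139] | pin [118 116 116]
213 [ 91 119 140] | pin [118 114 115]
214 [ 91 122 144] | pin [117 114 115]
215 [ 91 122 143] | pin [117 114 116]
216 [ 71  93 109] | pin [118 115 115]
217 [76 81 88] | pin [115 113 113]
218 [115 112 112] | pin [118 116 116]
219 [115 112 114] | pin [117 114 115]
220 [117 114 114] | pin [117 115 116]
221 [117 113 114] | pin [116 116 117]
```

Call:
send_rows(steps=[[[0,0,0.08,0,0]]])

```text
clock: 16.55
position: [580.0, -202.4, 179.3]
ee_rot: [-0.624, 0.781, -0.006, 0.029]
contact_force: [-1.3, 0.1, 0.1]
gripper_width: 19.8
```

```bash
python3 - <<'E'
from h import *
S=optics.get_image("side")[0]
for v in range(199,205): print(v,"pin",S[v,343:346].mean(0).round(0).astype(int))
togo(580,-202.5,178.3,166.7)
E
```

```text
199 pin [39 50 69]
200 pin [38 47 61]
201 pin [57 61 68]
202 pin [84 82 84]
203 pin [118 115 117]
204 pin [119 117 117]
togo cm [ 0.01 -0.    0.1 ] yaw_y 167.3 tilt [ 0.053  0.026 -0.998] turn 0.010 | t 16.6 pos [ 580.  -202.5  179.3] F [-1.5  1.1  3.6] w 19.8
```

Release, rise and measure both tops unobstructed.

Call:
send_rows(steps=[[[0,0,0,0,0.5],[0,0,0,0,0.9],[0,0,0,0,0.9],[0,0,0,0,0.9],[-0.02,-0.02,-0.7,0,0.9],[-0.06,-0.07,-1.5,0,0.9],[-0.1,-0.1,-2.5,0,0.9],[-0.1,-0.1,-2.5,0,0.9],[-0.05,-0.05,-1,0,0.9]]])

```text
clock: 17.35
position: [579.5, -202.4, 262.5]
ee_rot: [-0.624, 0.781, -0.006, 0.027]
contact_force: [1.0, -0.3, 0.4]
gripper_width: 76.9
```

```bash
python3 - <<'E'
from h import *
S=tops(6); togo(580,-202.5,178.3,166.7); cv2.imwrite("pics/d2.png",S)
for v in range(186,208): print(v,S[v,330:333].mean(0).round(0).astype(int),"| pin",S[v,343:346].mean(0).round(0).astype(int))
for z in (196,200,204): print(z,"rod",proj("side",(597.5,-124,z)).round(2),"pin",proj("side",(579.2,-202,z)).round(2),"back",proj("side",(581.6,-212.7,z)).round(2),"bottom front",proj("side",(577.0,-191.3,z-20)).round(2))
E
```

```text
rod 32 zmax 202.2 mean top [ 594.5 -121.3  200.4]
pin 18 zmax 202.8 mean top [ 576.9 -197.3  201.5]
togo cm [ 0.32 -0.    7.85] yaw_y 167.2 tilt [ 0.042  0.028 -0.999] turn 0.009 | t 17.65 pos [ 577.4 -201.6  256.8] F [-0.3 -0.4  0.4] w 76.5
186 [ 66  96 134] | pin [ 72 102 141]
187 [ 67  97 132] | pin [ 71 103 141]
188 [ 66  94 131] | pin [ 71 103 141]
189 [ 67  96 132] | pin [ 70 102 139]
190 [ 67  95 130] | pin [ 72 103 141]
191 [ 65  95 130] | pin [ 69 100 137]
192 [ 68  97 134] | pin [44 59 84]
193 [ 66  96 133] | pin [46 61 86]
194 [ 68  97 134] | pin [45 61 85]
195 [ 68  98 135] | pin [41 53 72]
196 [ 69 100 137] | pin [42 55 74]
197 [ 68  99 136] | pin [41 53 73]
198 [ 69  99 137] | pin [41 52 71]
199 [ 68  99 138] | pin [42 53 72]
200 [ 69 100 138] | pin [36 44 61]
201 [ 70 102 140] | pin [53 59 67]
202 [ 70 102 139] | pin [85 85 87]
203 [103 131 154] | pin [116 114 115]
204 [106 142 167] | pin [117 114 115]
205 [114 151 179] | pin [118 115 116]
206 [115 152 178] | pin [117 115 116]
207 [ 88 118 138] | pin [117 114 115]
196 rod [330.11 206.4 ] pin [343.41 195.03] back [343.31 193.44] bottom front [343.42 203.67]
200 rod [330.09 204.93] pin [343.42 193.63] back [343.32 192.04] bottom front [343.43 202.27]
204 rod [330.07 203.46] pin [343.42 192.21] back [343.32 190.63] bottom front [343.43 200.88]
```

```bash
python3 - <<'E'
from h import *
D=np.mean([optics.get_image("side")[1] for _ in range(30)],0); P=cloud("side",D)
for v in range(202,208): print("rod",v,P[v,328:335,2].round(1))
for v in range(191,197): print("pin",v,P[v,340:347,2].round(1))
print("knob bottoms"); 
for v in range(214,219): print("rod",v,P[v,329:334,2].round(1))
togo(580,-202.5,178.3,166.7)
E
```

```text
rod 202 [-0.1 -0.   0.1 -0.1 -0.3 21.3 21. ]
rod 203 [1.000e-01 2.010e+02 2.011e+02 2.009e+02 2.158e+02 2.009e+02 2.004e+02]
rod 204 [201.  200.8 201.1 201.1 201.2 201.  201.1]
rod 205 [200.8 200.8 201.  201.  201.  200.9 201.2]
rod 206 [200.4 200.5 200.8 200.9 201.1 201.  200.5]
rod 207 [197.6 198.2 213.7 198.8 199.1 198.6 197.9]
pin 191 [21.6 -0.6 -0.3  0.1 -0.1  0.1 -0.4]
pin 192 [  0.   -0.6 202.1 201.8 201.9 202.1 202.3]
pin 193 [ -0.5 202.1 202.1 201.9 202.  202.3 202.3]
pin 194 [ -0.3 201.4 202.  202.1 202.1 202.2 202.1]
pin 195 [-2.000e-01  1.989e+02  1.994e+02  2.000e+02  2.001e+02  2.002e+02
  1.998e+02]
pin 196 [ 21.2 195.9 196.6 197.3 212.4 197.6 196.7]
knob bottoms
rod 214 [179.1 179.9 179.4 179.7 179.4]
rod 215 [176.2 192.5 177.1 177.3 192.2]
rod 216 [173.  173.8 174.  174.  173.5]
rod 217 [ -0.7 168.1 168.7 169.  167.9]
rod 218 [ -0.7 165.3 182.  166.2 165.3]
togo cm [0.32 0.1  8.  ] yaw_y 167.2 tilt [ 0.044  0.028 -0.999] turn 0.009 | t 19.15 pos [ 578.1 -201.8  258.3] F [0.5 0.4 0.7] w 76.8
```

```bash
python3 - <<'E'
from h import *
D=np.median([optics.get_image("side")[1] for _ in range(15)],0); P=cloud("side",D).reshape(-1,3)
c=np.array([588,-162]); a=np.array([.2296,.973]); b=np.array([.973,-.2296])
l=(P[:,:2]-c)@a; w=(P[:,:2]-c)@b
m=(abs(l)<62)&(abs(w)<38)&(abs(P[:,2]-115)<2.8)&~((abs(l-40)<24)&(abs(w)<24))&~((abs(l+40)<14)&(abs(w)<14))
q=np.c_[l[m],w[m],np.ones(m.sum())]; r,_,_,_=np.linalg.lstsq(q,P[m,2],rcond=None); print(m.sum(),"z = ",r.round(4),"z at rod,pin",r[2]+40*r[0],r[2]-40*r[0])
m=(abs(l-40)<17)&(abs(w)<17)&(abs(P[:,2]-120)<2.3); print("plate",m.sum(),np.median(P[m,2]))
E
```

```text
352 z =  [-8.000000e-04  4.000000e-04  1.147747e+02] z at rod,pin 114.74127247903557 114.80804805750567
plate 70 119.75475400063708
```

The depth averages show no bias (lid plane 114.74 at the rod end, 114.81 at the pin end). The rod top is at 201.0 and the pin at 202.05, so the pin is about 1 mm high. There's plenty of time, so I'll regrip it and lower it 1 mm.

Call:
send_rows(steps=[[[0.1,0.02,1.5,0,0.9],[0.1,0.02,2,0,0.9],[0.1,0.02,2,0,0.9],[0.05,0.02,1.5,0,0.9],[0.0,0,0.5,0,0.9]]])

```text
clock: 20.32
position: [582.1, -203.6, 184.2]
ee_rot: [-0.624, 0.781, -0.006, 0.029]
contact_force: [-0.4, -0.6, 0.3]
gripper_width: 77.0
```

```bash
python3 - <<'E'
from h import *
togo(580.1,-202.4,179.3,166.7)
E
```

```text
togo cm [-0.06  0.24  0.48] yaw_y 167.3 tilt [ 0.052  0.026 -0.998] turn 0.010 | t 20.32 pos [ 582.1 -203.6  184.2] F [-0.4 -0.6  0.3] w 77.0
```

Call:
send_rows(steps=[[[-0.02,0.2,0.4,0,0.9],[0,0,0.05,0,0.5],[0,0,0,0,0],[0,0,0,0,0],[0,0,0,0,0],[0,0,0,0,0]]])

```text
clock: 20.82
position: [579.8, -202.8, 180.8]
ee_rot: [-0.624, 0.781, -0.006, 0.028]
contact_force: [-2.2, -0.4, -3.1]
gripper_width: 19.3
```

```bash
cat >> h.py <<'E'
def edge():
    S=np.mean([optics.get_image("side")[0][196:206,343:346].mean(1).sum(1) for _ in range(3)],0); print("col",S.round(0))
E
python3 - <<'E'
from h import *
edge(); togo(580.1,-202.4,179.3,166.7)
E
```

```text
col [165. 167. 159. 159. 148. 169. 251. 349. 349. 350.]
togo cm [-0.04 -0.01  0.15] yaw_y 167.3 tilt [ 0.051  0.026 -0.998] turn 0.010 | t 20.97 pos [ 579.8 -202.8  180.7] F [-4.8  2.3  2.2] w 19.6
```

Call:
send_rows(steps=[[[0.01,0,0.13,0,0]]])

```text
clock: 21.05
position: [579.8, -202.8, 180.1]
ee_rot: [-0.625, 0.78, -0.006, 0.028]
contact_force: [-1.8, 0.4, 3.3]
gripper_width: 19.6
```

```bash
python3 - <<'E'
from h import *
edge(); togo(580.1,-202.4,179.8,166.7)
E
```

```text
col [165. 165. 160. 159. 158. 142. 250. 347. 352. 348.]
togo cm [-0.05 -0.02 -0.  ] yaw_y 167.3 tilt [ 0.051  0.026 -0.998] turn 0.010 | t 21.2 pos [ 579.8 -202.8  179.7] F [-2.9  1.6  2.2] w 19.7
```

Call:
send_rows(steps=[[[0,0,0,0,0.5],[0,0,0,0,0.9],[0,0,0,0,0.9],[0,0,0,0,0.9],[-0.02,-0.02,-0.7,0,0.9],[-0.06,-0.07,-1.5,0,0.9],[-0.1,-0.1,-2.5,0,0.9],[-0.1,-0.1,-2.5,0,0.9],[-0.05,-0.05,-1,0,0.9]]])

```text
clock: 21.95
position: [582.2, -203.4, 262.8]
ee_rot: [-0.625, 0.78, -0.008, 0.028]
contact_force: [-0.1, 0.6, 0.2]
gripper_width: 77.0
```

```bash
python3 - <<'E'
from h import *
F=[optics.get_image("side") for _ in range(15)]; P=cloud("side",np.median([f[1] for f in F],0))
print("rod",P[204:207,329:334,2].round(1).tolist()); print("pin",P[191:196,341:346,2].round(1).tolist())
togo(580,-202.5,178.3,166.7)
S=F[-1][0]; cv2.imwrite("pics/final.png",np.hstack([S[120:480,150:450]]).repeat(1,0) if 0 else cv2.resize(S[120:440,150:470],(600,600),interpolation=2))
E
```

```text
rod [[201.0, 200.7, 200.7, 200.8, 200.6], [201.4, 201.2, 200.5, 200.7, 200.7], [200.5, 201.2, 200.9, 201.3, 200.6]]
pin [[0.1, -0.2, -0.7, -0.5, -0.2], [0.0, -0.5, 201.3, 201.0, 200.8], [200.9, 200.9, 200.6, 200.8, 200.6], [200.3, 200.7, 201.5, 200.5, 201.2], [198.3, 199.2, 199.4, 199.9, 199.9]]
togo cm [0.27 0.4  7.99] yaw_y 167.3 tilt [ 0.048  0.026 -0.999] turn 0.010 | t 22.7 pos [ 580.7 -202.8  258.4] F [ 0.8  0.3 -0.8] w 76.7
```

View pics/final.png

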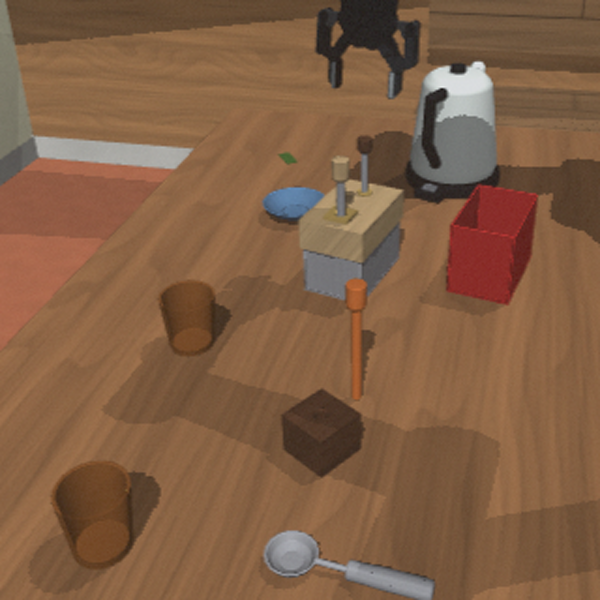

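The pin top now reads 200.8 and the rod top 200.9, so they are level. The picture shows the rod (341,170) standing in the bore, the pin (365,145) raised and the gripper clear above. Both cups, dish, spoon, kettle and orange rod are where they were.

```bash
python3 -c "
from h import *
togo(580,-202,258); print(job.job_done())"
```

```text
togo cm [-0.06  0.08  0.04] yaw_y 167.3 tilt [ 0.048  0.026 -0.999] | t 22.7 pos [ 580.7 -202.8  258.4] F [ 0.8  0.3 -0.8] w 76.7
the job is handed in; nothing more can be done
None
```

The canister is about 79 mm deep below the bore's mouth. The dip rod is standing on the bottom and the marker pin is raised level with it. I handed the job in at 22.7 s.

- **Rod:** I took it from the stand and lowered it down the bore in slow steps. I read the force only between steps: no contact until the bottom, then 5 to 8 N. I kept a steady push of about 6 N on for roughly 1 s, and the height did not change.
- **Pin:** My first raise left it about 1 mm too high, so I gripped it again and lowered it. At the last check its top was at about 200.8 mm and the rod's top at about 200.9 mm.
- **Other things:** The last picture shows the kettle, cups, dish, spoon and orange rod where they were. The gripper was open and about 57 mm above the pin and rod tops.

**Checks that fell short:**
- The top camera was blocked by the arm after the rod was in, so the final heights come from the side camera only. Its reading of the lid was within about 0.3 mm of the stated height.
- The arm's wrist drifted to about 3° of tilt during the job, with no visible effect on the rod or pin.

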